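# Close up the stamp row against the end stop

## Task

On the stamp rail one rubber stamp has been left standing apart behind the row: push it with the fingertips along the channel up to the others, and keep pushing gently from behind so that the whole row slides on as one train until the first stamp rests against the black end stop. All six stamps must end standing upright in the channel, touching one another with no gaps, fully home against the stop. Only push: do not pinch, lift or tip any stamp, do not strike or ram them, and leave the other things on the desk where they are.

Things in the scene. Friction and masses are not known exactly. Their poses are not given: they have to be found in the camera images.
- stamp_rail: fixed aluminium U-channel, 420 x 68 mm. Origin on the desk (z = 0), mid width; its y axis runs along the channel to the end stop, x across, z up. Bed 6 mm above the desk; two side lips, tops 16 mm above the desk, leave 60 mm between them. End stop: black upright plate 60 mm wide, top 62 mm above the desk, face at y = +200 mm. Open end at y = -210 mm. Six stamps of varying order stand in it.
- stop_face (a point): point on the bed at the foot of the end stop's inner face, mid width (rail frame 0, 200, 6 mm). At the start five stamps stand touching in a row, the first 60 to 115 mm short of this face; the sixth, of any colour, stands alone behind them with a gap of 18 to 45 mm, nearer the open end.
- stamp_red: self-inking stamp, red cap, upright in the channel with its axes along the rail's: 58 mm across (x), 30 mm along (y), 74 mm tall, 0.06 to 0.13 kg. Origin: centre of its underside. Flat-sided black frame up to 42 mm, cap above it 1 mm narrower each side along the rail. Loose; slides when pushed low on the frame.
- stamp_blue: self-inking stamp, blue cap, upright in the channel with its axes along the rail's: 58 mm across (x), 30 mm along (y), 74 mm tall, 0.06 to 0.13 kg. Origin: centre of its underside. Flat-sided black frame up to 42 mm, cap above it 1 mm narrower each side along the rail. Loose; slides when pushed low on the frame.
- stamp_green: self-inking stamp, green cap, upright in the channel with its axes along the rail's: 58 mm across (x), 30 mm along (y), 74 mm tall, 0.06 to 0.13 kg. Origin: centre of its underside. Flat-sided black frame up to 42 mm, cap above it 1 mm narrower each side along the rail. Loose; slides when pushed low on the frame.
- stamp_yellow: self-inking stamp, yellow cap, upright in the channel with its axes along the rail's: 58 mm across (x), 30 mm along (y), 74 mm tall, 0.06 to 0.13 kg. Origin: centre of its underside. Flat-sided black frame up to 42 mm, cap above it 1 mm narrower each side along the rail. Loose; slides when pushed low on the frame.
- stamp_orange: self-inking stamp, orange cap, upright in the channel with its axes along the rail's: 58 mm across (x), 30 mm along (y), 74 mm tall, 0.06 to 0.13 kg. Origin: centre of its underside. Flat-sided black frame up to 42 mm, cap above it 1 mm narrower each side along the rail. Loose; slides when pushed low on the frame.
- stamp_white: self-inking stamp, white cap, upright in the channel with its axes along the rail's: 58 mm across (x), 30 mm along (y), 74 mm tall, 0.06 to 0.13 kg. Origin: centre of its underside. Flat-sided black frame up to 42 mm, cap above it 1 mm narrower each side along the rail. Loose; slides when pushed low on the frame.
- glue_stick: closed glue stick standing upright, blue tube with white cap, 27 mm diameter, 95 mm tall; loose bystander, origin at the centre of its underside
- glue_cap: spare blue glue-stick cap standing on the desk, 27 mm diameter, 27 mm tall; loose bystander, origin at the centre of its underside
- paper_cup: striped paper cup, 78 mm across the rim, 92 mm tall, standing beyond the end stop; loose bystander, origin at the centre of its underside
- mouse: black computer mouse, 105 x 60 x 32 mm; loose bystander, origin at the centre of its underside
- stapler: red and black stapler lying on its base beside the rail, 36 x 135 x 51 mm, long along its y axis; loose bystander, origin at the centre of its underside
- pill_bottle: small amber bottle with white cap, 44 mm diameter, 85 mm tall, beyond the open end of the rail; loose bystander, origin at the centre of its underside
- tape_dispenser: black desk tape dispenser, 150 x 60 mm, 90 mm tall; loose bystander, origin at the centre of its underside
There are look-alikes about, which are no part of the job. Leave any purple look-alike of the stamp_blue alone. Leave any purple look-alike of the stamp_yellow alone.

How it is judged:
On the way:
1. the stray stamp has been pushed up to the row, all six closed up (to 6 mm in all), while the first is still more than 15 mm from the stop (horizontal distance between stamp_red and stamp_blue below 0.156 m and horizontal distance between each of stamp_red, stamp_blue and stamp_green below 0.156 m and horizontal distance between each of stamp_red, stamp_blue, stamp_green and stamp_yellow below 0.156 m and horizontal distance between each of stamp_red, stamp_blue, stamp_green, stamp_yellow and stamp_orange below 0.156 m and horizontal distance between each of stamp_red, stamp_blue, stamp_green, stamp_yellow, stamp_orange and stamp_white below 0.156 m and y of each of stamp_red, stamp_blue, stamp_green, stamp_yellow, stamp_orange, stamp_white in the frame of stamp_rail below 0.17 m), for 0.05 s.
At the end, for the whole second after the job is handed in: All six stamps stand upright on the bed (tilt under 0.1 rad, within 5 mm of the channel's middle), at rest, closed up against the end stop: the gaps between stop and stamps add up to less than 6 mm (y of stamp_red in the frame of stamp_rail between 0.029 and 0.19 m and x of stamp_red in the frame of stamp_rail between -0.005 and 0.005 m and z of each of stamp_red, stamp_blue, stamp_green, stamp_yellow, stamp_orange, stamp_white in the frame of stamp_rail below 0.01 m and angle between each of stamp_red, stamp_blue, stamp_green, stamp_yellow, stamp_orange, stamp_white's own z axis and vertical below 0.1 rad and linear speed of each of stamp_red, stamp_blue, stamp_green, stamp_yellow, stamp_orange, stamp_white below 0.02 m/s and y of stamp_blue in the frame of stamp_rail between 0.029 and 0.19 m and x of stamp_blue in the frame of stamp_rail between -0.005 and 0.005 m and y of stamp_green in the frame of stamp_rail between 0.029 and 0.19 m and x of stamp_green in the frame of stamp_rail between -0.005 and 0.005 m and y of stamp_yellow in the frame of stamp_rail between 0.029 and 0.19 m and x of stamp_yellow in the frame of stamp_rail between -0.005 and 0.005 m and y of stamp_orange in the frame of stamp_rail between 0.029 and 0.19 m and x of stamp_orange in the frame of stamp_rail between -0.005 and 0.005 m and y of stamp_white in the frame of stamp_rail between 0.029 and 0.19 m and x of stamp_white in the frame of stamp_rail between -0.005 and 0.005 m); the robot touches nothing.
It fails at once if a stamp is lifted off the bed or tipped over (z of any of stamp_red, stamp_blue, stamp_green, stamp_yellow, stamp_orange, stamp_white in the frame of stamp_rail above 0.016 m or angle between any of stamp_red, stamp_blue, stamp_green, stamp_yellow, stamp_orange, stamp_white's own z axis and vertical above 0.35 rad).
It fails at once if a stamp is taken between the fingers ((x of the grasp point in the frame of stamp_red between -0.026 and 0.026 m and y of the grasp point in the frame of stamp_red between -0.012 and 0.012 m and z of the grasp point in the frame of stamp_red below 0.072 m) or (x of the grasp point in the frame of stamp_blue between -0.026 and 0.026 m and y of the grasp point in the frame of stamp_blue between -0.012 and 0.012 m and z of the grasp point in the frame of stamp_blue below 0.072 m) or (x of the grasp point in the frame of stamp_green between -0.026 and 0.026 m and y of the grasp point in the frame of stamp_green between -0.012 and 0.012 m and z of the grasp point in the frame of stamp_green below 0.072 m) or (x of the grasp point in the frame of stamp_yellow between -0.026 and 0.026 m and y of the grasp point in the frame of stamp_yellow between -0.012 and 0.012 m and z of the grasp point in the frame of stamp_yellow below 0.072 m) or (x of the grasp point in the frame of stamp_orange between -0.026 and 0.026 m and y of the grasp point in the frame of stamp_orange between -0.012 and 0.012 m and z of the grasp point in the frame of stamp_orange below 0.072 m) or (x of the grasp point in the frame of stamp_white between -0.026 and 0.026 m and y of the grasp point in the frame of stamp_white between -0.012 and 0.012 m and z of the grasp point in the frame of stamp_white below 0.072 m)).
It fails at once if a stamp is struck or flung (faster than 0.4 m/s) (linear speed of any of stamp_red, stamp_blue, stamp_green, stamp_yellow, stamp_orange, stamp_white above 0.4 m/s).
It fails at once if a stamp is pressed with more than 50 N (contact force between the fingers and stamp_red above 50 N or contact force between the fingers and stamp_blue above 50 N or contact force between the fingers and stamp_green above 50 N or contact force between the fingers and stamp_yellow above 50 N or contact force between the fingers and stamp_orange above 50 N or contact force between the fingers and stamp_white above 50 N).
It fails at once if something else on the desk is pushed out of its place (20 mm) or tipped (distance of any of glue_stick, glue_cap, paper_cup, mouse, stapler, pill_bottle, tape_dispenser from where it was at the start of the episode above 0.02 m or angle between any of glue_stick, glue_cap, paper_cup, mouse, stapler, pill_bottle, tape_dispenser's own z axis and vertical above 0.4 rad).
It also fails if it takes over 38 s, if anything falls off the work surface, if the arm or the gripper's body presses on something with over 40 N, if the wrist force passes 120 N, or if a joint passes its speed limit or range.

## Robot

A 6-joint arm with a two-finger parallel gripper is mounted at the origin on the work surface. World frame = base frame: x ahead of the robot, y to its left, z up, the work surface at z = 0. Lengths are in m, angles in rad, forces in N, time in s.
With the tool pointing down it reaches from about 0.35 to 0.975 m from the base axis. Payload 4.9 kg.
Tool frame: the origin (TCP) lies at the very end of the fingers, on their centre line; the grasp point (between the pads) lies 19 mm behind it; z points along the fingers, y is the line along which they close (so a half turn about z gives the same grasp; the last joint's range is limited). The gripper opens to 85 mm and grips with 20 to 120 N. Pads are 22 mm wide; open, the fingers measure 114 mm over their backs; the gripper's body (76 mm by 85 mm) begins 54 mm behind the grasp point. The pads swing forward as they close: fully open they stand 13 mm farther back than shut.
Start: joints at [-1.296, 0.053, 1.613, -0, 1.476, -0.119], TCP at [0.24, -0.577, 0.231] pointing down, gripper open.
Joint ranges: [-3.01, 3.01], [-1.01, 2.22], [0.06, 2.58], [-1.02, 4.17], [0.09, 2.62], [-3.14, 3.14]. Speed limits (rad/s): [2.57, 2.57, 3.14, 3.14, 3.14, 3.14].

## Interface

Orientations are given as a rotation vector (axis times angle).
In Python, from station import ctrl, imaging gives the robot as it stands.
- The arm moves only by the tool play_rows, never from a script. Its argument "series" is a list of rows, each a list of 3 entries, a list of its own where there are three numbers: the opening, from 0 (shut) to 1 (fully open), then the shift along the tool's x, y, z each as a share of 0.05 m, from -1 to 1, then the turn, a rotation vector about the tool's x, y, z each as a share of 8 degrees, from -1 to 1. In form: [[grip, [dx, dy, dz], [ax, ay, az]], ...]. A call has 1 to 8 rows; each row shifts and turns the commanded pose from where the row before left it, along the tool's axes as they then stand; what a row does not reach is not made up. A row lasts 1/8 s, in which the tool goes at most 62.5 mm and 10.7 degrees, less where a joint would pass 70% of its speed; a pose out of reach is approached as far as the arm can. A call with a number of a shift or a turn outside -1 to 1 is refused whole. A call with a gripper value outside its range is refused whole. The fingers move at their own pace and stop on an object; "force" is the grip in N (left out, the last holds). Time passes only in rows, so rows that do not move let the fingers close. It gives the time, the measured TCP pose, the force, the opening and the grip force at its end, in the units of the state.
- ctrl.get_obs(): the state, without advancing time (a new reading comes with each control period).
- imaging.get_image(name): name is "side" or "top" or "wrist"; returns a dict with "color" (384x512x3 uint8, blue, green, red), "fx", "fy", "cx", "cy" (pixels), "D" ([k1, k2, p1, p2, k3] as OpenCV has them; the pictures are not rectified), "extrinsics" (4x4, takes a point from world to camera coordinates); the wrist camera has in their place "hand_eye" (4x4, takes a point from camera to tool coordinates, whose origin is the TCP and whose axes are the flange's). Camera axes: x right, y down, z forward; pixel columns grow to the right and rows downward; lengths in m; the calibration is good to about 2 mm. A picture is of the moment at which its call begins: read the wrist's pose just before it. There is no depth.
- ctrl.finish_job(): hands the job in; it is judged then, once.
The state is a dict: "t": time; "q": joint angles; "dq": joint speeds; "effort": joint torques, N m; "tool_pos": TCP position; "tool_rot": TCP orientation; "contact_force": force on the tool from outside, world axes, zero at the start; "wrist_torque": the same for the moment, N m; "opening": finger opening in m; "grip_force": force on a finger pad.
Only numpy, scipy, OpenCV 4.12 (cv2) and the standard library are available. Lean on these libraries where they do the work, as an engineer would, in place of code of your own. Each camera call takes 0.05 s, during which the arm holds its last target. There are 200 camera calls.

## Working session

There is one attempt and no reset: what is moved stays moved. The work goes in short steps, Python scripts to look and compute and a tool call to move; the robot and the scene stay as the last step left them, time stands still between calls to the robot, and variables do not carry over. Pictures are saved under pics/ and viewed, at most 10 in all, crops included, and the job is handed in when it is done.

Besides the shell and the picture viewer there is one more tool, called after "Request:" by a JSON object that holds its "op" and its "data". play_rows: Moves the arm, as the interface text tells. Shift numbers are shares of 0.05 m and turn numbers shares of 8 degrees, none past 1 either way. Its arguments: {"type":"object","properties":{"series":{"type":"array"},"force":{"type":"number"}},"required":["series"]}

```bash
mkdir -p pics
python3 - <<'E'
from station import ctrl, imaging
import cv2,pickle
o=ctrl.get_obs();print(o['t'],o['tool_pos'],o['tool_rot'],o['opening'])
d={}
for n in("side","top"):
    d[n]=imaging.get_image(n);print(n,d[n]['fx'],d[n]['D'],d[n]['extrinsics'].tolist() if hasattr(d[n]['extrinsics'],'tolist') else d[n]['extrinsics'])
    cv2.imwrite(f'pics/{n}0.png',cv2.resize(d[n]['color'],(800,600),interpolation=cv2.INTER_CUBIC))
pickle.dump(d,open('d.pkl','wb'))
E
```

```text
0.0 [ 0.23963594 -0.57656711  0.23005282] [-3.07888234e+00 -6.14176797e-01  2.59587571e-04] 0.08541278645974798
side 347.4494330390871 [-0.01363358  0.          0.          0.          0.        ] [[-0.9361763026526357, -0.3515301834690783, -0.0006785733834132307, 0.568372325308818], [-0.22622269012138113, 0.603939383855898, -0.7642516045792799, 0.08971700284291906], [0.2690673239653713, -0.7153207327751337, -0.6449178431677631, 0.9340125974737485], [0.0, 0.0, 0.0, 1.0]]
top 459.25605566066264 [-0.14431685  0.          0.          0.          0.        ] [[0.01593720711826947, -0.9998391309363841, 0.008229075139147567, 0.10464515532819522], [-0.990090055473524, -0.01692920713876799, -0.13940977009552394, 0.5607651878226395], [0.13952665509394085, -0.005925723080691713, -0.9902005848939233, 1.2431281592812746], [0.0, 0.0, 0.0, 1.0]]
```

View pics/top0.png

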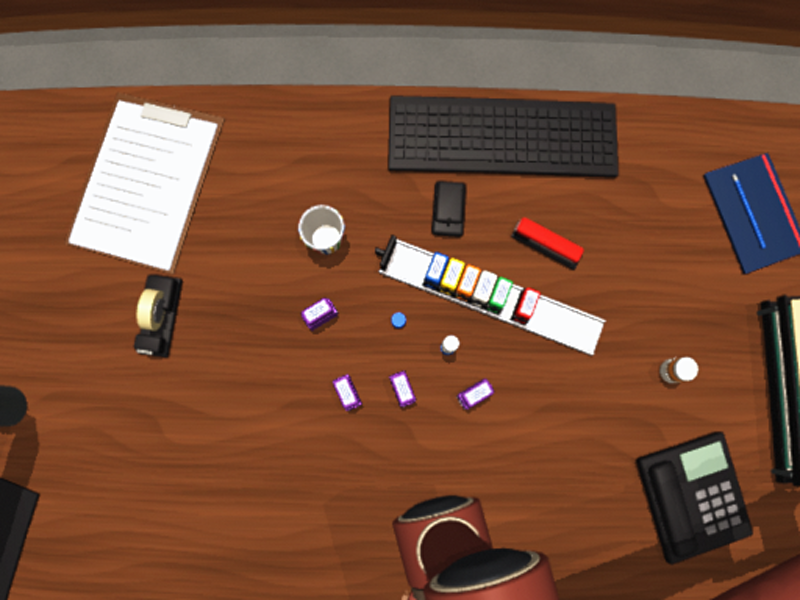

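View pics/side0.png

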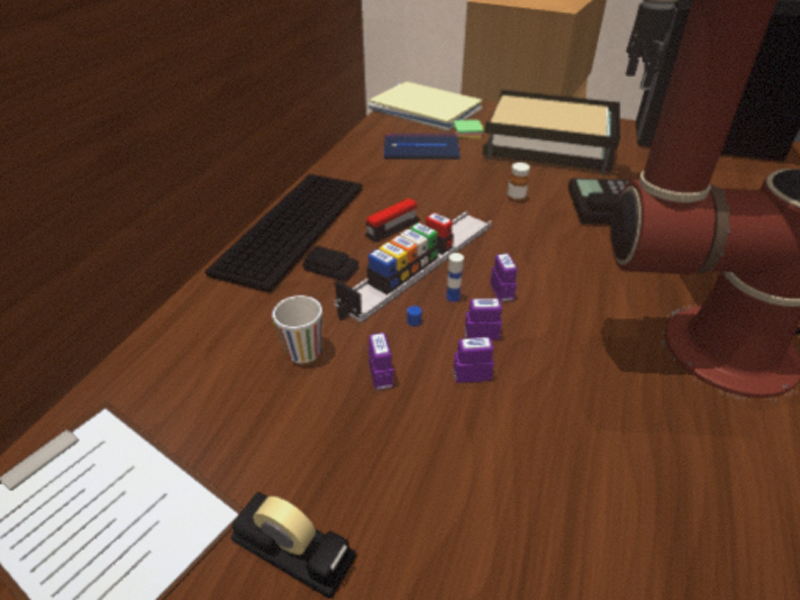

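The top picture shows the rail running from the stop (about 388,255) to the open end (about 598,338), with red as the stray. The stapler and the glue stick lie on either side of the rail. I'll enlarge that region.

Run:
```python
import cv2,pickle
d=pickle.load(open('d.pkl','rb'))
cv2.imwrite('pics/topc.png',cv2.resize(d['top']['color'][145:235,235:395],None,fx=5,fy=5,interpolation=cv2.INTER_CUBIC))
```

```text
(no output)
```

View pics/topc.png

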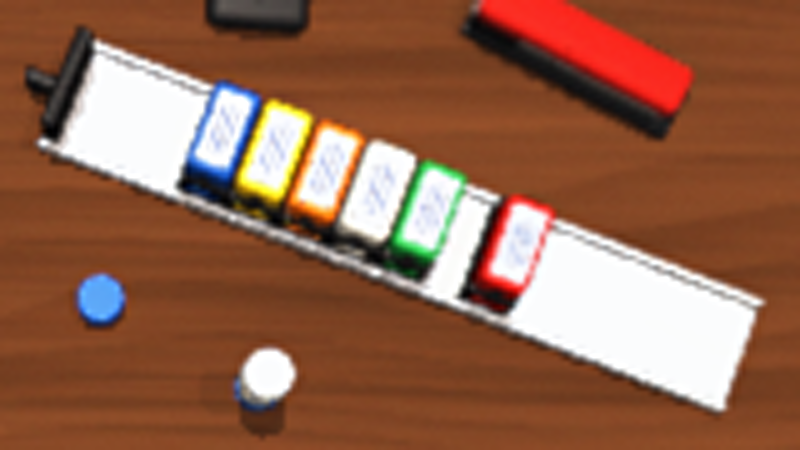

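The crop shows the open-end lip corners at (763,300) and (724,410) and the stop-end lip corner at (42,146). The red cap top spans (515,197), (554,208), (519,292), (482,283), and the blue cap's near edge is at about (218,83)–(195,170).

```bash
cat > h.py <<'E'
import numpy as np,cv2
def ray(im,uv,z,E=None):
    K=np.array([[im['fx'],0,im['cx']],[0,im['fy'],im['cy']],[0,0,1]])
    p=cv2.undistortPoints(np.array(uv,float).reshape(-1,1,2),K,np.array(im['D'])).reshape(-1,2)
    E=np.array(im['extrinsics']);R,t=E[:3,:3],E[:3,3];c=-R.T@t
    d=np.c_[p,np.ones(len(p))]@R
    return c+d*((z-c[2])/d[:,2])[:,None]
E
python3 - <<'E'
import pickle;from h import *
from station import ctrl
from scipy.spatial.transform import Rotation as Ro
im=pickle.load(open('d.pkl','rb'))['top']
cr=lambda a:(np.array(a)+.5)/5-.5+[235,145]
L=ray(im,cr([(763,300),(724,410),(42,146),(94,42)]),.016)
print(L.round(4),[np.linalg.norm(L[i]-L[j]) for i,j in((0,1),(1,2),(0,3),(2,3))])
a=L[2]-L[1];b=L[3]-L[0]
y=(a/np.linalg.norm(a)+b/np.linalg.norm(b));y[2]=0;y/=np.linalg.norm(y)
x=np.array([y[1],-y[0],0])
o=(L[0]+L[1])/2+.21*y;o[2]=0
print('yaw y',np.degrees(np.arctan2(y[1],y[0])),'o',o,y)
f=lambda P:np.c_[(P-o)@x,(P-o)@y].round(4)
print('lips',f(L))
print('red',f(ray(im,cr([(515,197),(554,208),(519,292),(482,283)]),.08)))
print('blue',f(ray(im,cr([(218,83),(262,92),(232,178),(195,170)]),.08)))
print('stapler',f(ray(im,cr([(690,75),(665,130),(465,30)]),.02)))
print('glue',f(ray(im,cr([(268,375)]),.095)))
R=Ro.from_rotvec(ctrl.get_obs()['tool_rot']).as_matrix();print(R.round(3))
E
```

```text
[[ 0.5422 -0.2567  0.016 ]
 [ 0.4786 -0.2326  0.016 ]
 [ 0.6242  0.1589  0.016 ]
 [ 0.6858  0.1302  0.016 ]] [np.float64(0.06798449203520476), np.float64(0.41771929155144105), np.float64(0.4126899700328694), np.float64(0.067871417537151)]
yaw y 69.6238529404675 o [ 0.58355017 -0.04777795  0.        ] [0.34818182 0.93742702 0.        ]
lips [[ 0.034  -0.2102]
 [-0.034  -0.2098]
 [-0.0338  0.2079]
 [ 0.0338  0.2025]]
red [[ 0.0234 -0.0483]
 [ 0.0255 -0.0704]
 [-0.0249 -0.0681]
 [-0.0277 -0.0475]]
blue [[ 0.0231  0.1253]
 [ 0.0273  0.1011]
 [-0.0233  0.0994]
 [-0.0266  0.1197]]
stapler [[ 0.1418 -0.1263]
 [ 0.1056 -0.1232]
 [ 0.1182  0.0053]]
glue [[-0.1182  0.0436]]
[[ 0.923  0.384 -0.001]
 [ 0.384 -0.923  0.002]
 [ 0.    -0.002 -1.   ]]
```

Request:
{"op": "play_rows", "data": {"series": [[0,[0,0,0],[0,0,-0.98]],[0,[0,0,0],[0,0,-0.98]],[0,[0,0,0],[0,0,-0.98]],[0,[0,0,0],[0,0,-0.98]],[0,[0,0,0],[0,0,-0.98]],[0,[0,0,0],[0,0,-0.98]],[0,[0,0,0],[0,0,0]]], "force": 20}}

```text
t: 0.98
tool_pos: [0.2397, -0.5768, 0.2306]
tool_rot: [-2.58, -1.79, -0.001]
contact_force: [0.8, -0.1, 0.6]
opening: -0.0005
grip_force: 0.0
```

Request:
{"op": "play_rows", "data": {"series": [[0,[0.95,0.3,0],[0,0,0]],[0,[0.95,0.3,0],[0,0,0]],[0,[0.95,0.3,0],[0,0,0]],[0,[0.95,0.3,0],[0,0,0]],[0,[0.95,0.3,0],[0,0,0]],[0,[0.95,0.3,0],[0,0,0]],[0,[0.95,0.3,0],[0,0,0]],[0,[0.95,0.3,0],[0,0,0]]]}}

```text
t: 1.98
tool_pos: [0.4854, -0.2613, 0.2312]
tool_rot: [2.582, 1.79, 0.0]
contact_force: [0.0, 0.0, -0.2]
opening: -0.0
grip_force: 0.0
```

```bash
cat > s.py <<'E'
from h import *
from station import ctrl
from scipy.spatial.transform import Rotation as Ro
def state():
    o=ctrl.get_obs();R=Ro.from_rotvec(o['tool_rot']).as_matrix()
    P=np.array(o['tool_pos'])-[.58355,-.04778,0];y=np.array([.34818,.93743,0]);x=np.array([y[1],-y[0],0])
    print('t',round(o['t'],2),'rail',np.round([P@x,P@y,P[2]],4),'yaw',np.degrees(np.arctan2(R[1,0],R[0,0])).round(2),'z',R[:,2].round(3),'F',np.round(o['contact_force'],1),'op',o['opening'])
if __name__=='__main__': state()
E
python3 s.py
```

```text
t 1.98 rail [-0.0176 -0.2343  0.2312] yaw 69.45 z [ 0. -0. -1.] F [ 0.   0.  -0.2] op -1.8288925132086703e-05
```

Request:
{"op": "play_rows", "data": {"series": [[0,[0.8,0.18,0],[0,0,0]],[0,[0.8,0.18,0],[0,0,0]],[0,[0.6,0,0.6],[0,0,0]],[0,[0,0,0.8],[0,0,0]],[0,[0,0,0.8],[0,0,0]],[0,[0,0,0.8],[0,0,0]],[0,[0,0,0],[0,0,0]]]}}

```text
t: 2.85
tool_pos: [0.5369, -0.1645, 0.0772]
tool_rot: [-2.575, -1.786, 0.007]
contact_force: [-0.6, 0.7, 0.0]
opening: -0.0002
grip_force: 0.0
```

```bash
python3 s.py
python3 - <<'E'
from station import imaging
import cv2,pickle
im=imaging.get_image('top');pickle.dump(im,open('d1.pkl','wb'))
cv2.imwrite('pics/top1.png',cv2.resize(im['color'][145:235,235:395],None,fx=5,fy=5,interpolation=cv2.INTER_CUBIC))
im=imaging.get_image('side')
cv2.imwrite('pics/side1.png',cv2.resize(im['color'][100:220,170:330],None,fx=5,fy=5,interpolation=cv2.INTER_CUBIC))
E
```

```text
t 2.85 rail [-0.0031 -0.1257  0.0772] yaw 69.5 z [-0.008  0.004 -1.   ] F [-0.6  0.7  0. ] op -0.00018239942165396232
```

View pics/side1.png

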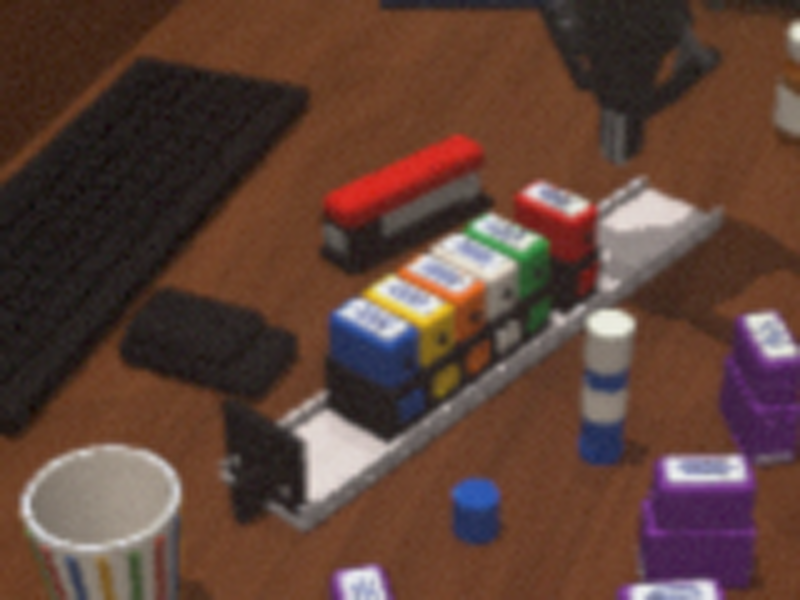

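The side picture shows the shut fingertips at (620,150), above the channel and clear behind red. I'll lower them.

Request:
{"op": "play_rows", "data": {"series": [[0,[0,0.06,0.3],[0,0,0]],[0,[0,0,0.3],[0,0,0]],[0,[0,0,0.3],[0,0,0]],[0,[0,0,0.2],[0,0,0]],[0,[0,0,0],[0,0,0]],[0,[0,0,0],[0,0,0]]]}}

```text
t: 3.7
tool_pos: [0.5431, -0.1671, 0.0266]
tool_rot: [2.579, 1.793, 0.0]
contact_force: [0.4, 0.9, -0.1]
opening: -0.0
grip_force: 0.0
```

```bash
python3 s.py
```

```text
t 3.7 rail [ 0.0036 -0.126   0.0266] yaw 69.6 z [ 0.001 -0.    -1.   ] F [ 0.4  0.9 -0.1] op -2.681833322942276e-05
```

Request:
{"op": "play_rows", "data": {"series": [[0,[0,-0.07,0.1],[0,0,0]],[0,[0.08,0,0],[0,0,0]],[0,[0.1,0,0],[0,0,0]],[0,[0.1,0,0],[0,0,0]],[0,[0.1,0,0],[0,0,0]],[0,[0.1,0,0],[0,0,0]],[0,[0.08,0,0],[0,0,0]],[0,[0.06,0,0],[0,0,0]]]}}

```text
t: 4.7
tool_pos: [0.5504, -0.1365, 0.0213]
tool_rot: [2.58, 1.793, -0.0]
contact_force: [0.3, -0.2, 0.2]
opening: 0.0003
grip_force: 0.0
```

Request:
{"op": "play_rows", "data": {"series": [[0,[0.06,0,0],[0,0,0]],[0,[0.06,0,0],[0,0,0]],[0,[0.06,0,0],[0,0,0]],[0,[0.06,0,0],[0,0,0]],[0,[0.06,0,0],[0,0,0]],[0,[0.06,0,0],[0,0,0]],[0,[0.06,0,0],[0,0,0]],[0,[0.06,0,0],[0,0,0]]]}}

```text
t: 5.7
tool_pos: [0.5587, -0.1141, 0.0213]
tool_rot: [2.58, 1.793, -0.0]
contact_force: [-0.2, -0.7, 0.8]
opening: -0.0
grip_force: 0.4
```

```bash
python3 s.py
```

```text
t 5.7 rail [-0.0002 -0.0708  0.0213] yaw 69.6 z [ 0. -0. -1.] F [-0.2 -0.7  0.8] op -3.1932891356548666e-06
```

Request:
{"op": "play_rows", "data": {"series": [[0,[0.05,0,0],[0,0,0]],[0,[0.05,0,0],[0,0,0]],[0,[0.05,0,0],[0,0,0]],[0,[0.05,0,0],[0,0,0]],[0,[0.05,0,0],[0,0,0]],[0,[0.05,0,0],[0,0,0]],[0,[0.05,0,0],[0,0,0]],[0,[0.05,0,0],[0,0,0]]]}}

```text
t: 6.7
tool_pos: [0.5657, -0.0955, 0.0214]
tool_rot: [2.58, 1.793, -0.0]
contact_force: [-2.7, -4.2, 2.1]
opening: 0.0002
grip_force: 0.2
```

```bash
python3 s.py
python3 - <<'E'
from station import imaging
import cv2
im=imaging.get_image('side')
cv2.imwrite('pics/side2.png',cv2.resize(im['color'][100:220,170:330],None,fx=5,fy=5,interpolation=cv2.INTER_CUBIC))
E
```

```text
t 6.7 rail [-0.0001 -0.0509  0.0214] yaw 69.6 z [ 0. -0. -1.] F [-2.7 -4.2  2.1] op 0.00015211751735451126
```

View pics/side2.png

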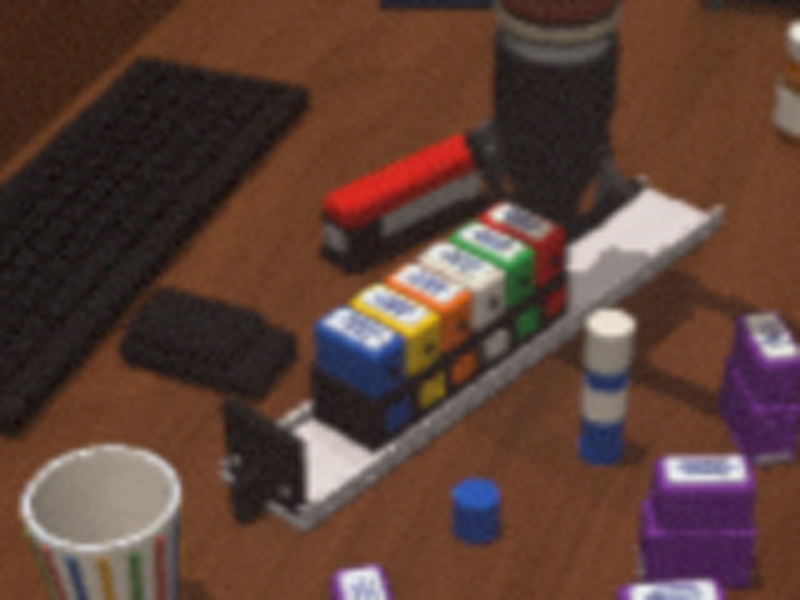

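All six stamps are closed up, with red against green and the train moving at about 5 N; blue still stands well short of the stop. I'll continue gently.

Request:
{"op": "play_rows", "data": {"series": [[0,[0.06,0,0],[0,0,0]],[0,[0.06,0,0],[0,0,0]],[0,[0.06,0,0],[0,0,0]],[0,[0.06,0,0],[0,0,0]],[0,[0.06,0,0],[0,0,0]],[0,[0.06,0,0],[0,0,0]],[0,[0.06,0,0],[0,0,0]],[0,[0.06,0,0],[0,0,0]]]}}

```text
t: 7.75
tool_pos: [0.574, -0.073, 0.0214]
tool_rot: [2.58, 1.793, -0.0]
contact_force: [-1.5, -4.0, 2.3]
opening: -0.0002
grip_force: 0.2
```

Request:
{"op": "play_rows", "data": {"series": [[0,[0.06,0,0],[0,0,0]],[0,[0.06,0,0],[0,0,0]],[0,[0.06,0,0],[0,0,0]],[0,[0.06,0,0],[0,0,0]],[0,[0.06,0,0],[0,0,0]],[0,[0.05,0,0],[0,0,0]],[0,[0.05,0,0],[0,0,0]],[0,[0.05,0,0],[0,0,0]]]}}

```text
t: 8.75
tool_pos: [0.5817, -0.0519, 0.0213]
tool_rot: [-2.58, -1.793, 0.001]
contact_force: [-1.7, -4.5, 2.9]
opening: -0.0002
grip_force: 0.1
```

```bash
python3 s.py
```

```text
t 8.75 rail [-0.0003 -0.0045  0.0213] yaw 69.61 z [-0. -0. -1.] F [-1.7 -4.5  2.9] op -0.00019924511680203673
```

Now slower: 1 mm rows, checking the force after each call.

Request:
{"op": "play_rows", "data": {"series": [[0,[0.03,0,0],[0,0,0]],[0,[0.03,0,0],[0,0,0]],[0,[0.02,0,0],[0,0,0]],[0,[0.02,0,0],[0,0,0]],[0,[0.02,0,0],[0,0,0]],[0,[0.02,0,0],[0,0,0]],[0,[0.02,0,0],[0,0,0]]]}}

```text
t: 9.62
tool_pos: [0.5845, -0.0444, 0.0213]
tool_rot: [-2.58, -1.793, 0.001]
contact_force: [-1.6, -5.0, 2.1]
opening: -0.0001
grip_force: 0.1
```

```bash
python3 s.py
python3 - <<'E'
from station import imaging
import cv2
im=imaging.get_image('side')
cv2.imwrite('pics/side3.png',cv2.resize(im['color'][140:220,200:300],None,fx=7,fy=7,interpolation=cv2.INTER_CUBIC))
E
```

```text
t 9.62 rail [-0.0003  0.0035  0.0213] yaw 69.61 z [-0. -0. -1.] F [-1.6 -5.   2.1] op -0.00014324746814077034
```

View pics/side3.png

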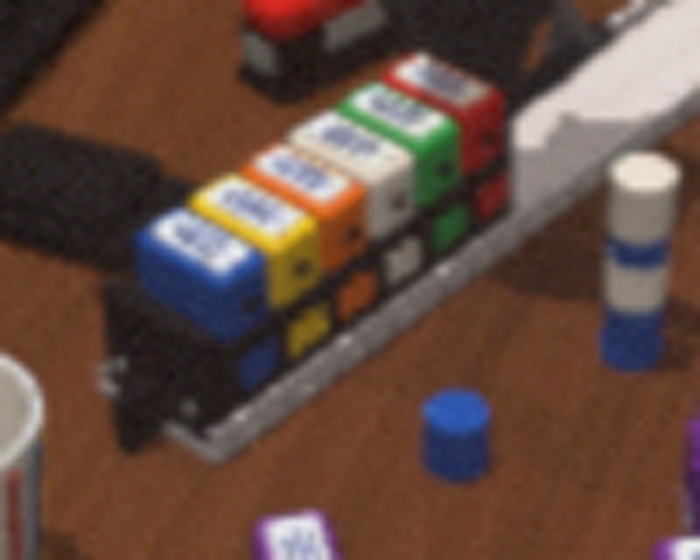

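The picture shows blue almost at the stop plate (125,330), all six upright and closed, and the force still at about 5 N. I'll keep creeping forward.

Request:
{"op": "play_rows", "data": {"series": [[0,[0.02,0,0],[0,0,0]],[0,[0.02,0,0],[0,0,0]],[0,[0.02,0,0],[0,0,0]]]}}

```text
t: 10.05
tool_pos: [0.5855, -0.0416, 0.0213]
tool_rot: [-2.58, -1.793, 0.0]
contact_force: [-2.1, -4.8, 2.2]
opening: -0.0
grip_force: 0.1
```

Request:
{"op": "play_rows", "data": {"series": [[0,[0.02,0,0],[0,0,0]],[0,[0.02,0,0],[0,0,0]]]}}

```text
t: 10.3
tool_pos: [0.5862, -0.0398, 0.0213]
tool_rot: [-2.58, -1.793, 0.001]
contact_force: [-1.5, -5.4, 2.8]
opening: -0.0001
grip_force: 0.1
```

Request:
{"op": "play_rows", "data": {"series": [[0,[0.02,0,0],[0,0,0]],[0,[0.02,0,0],[0,0,0]]]}}

```text
t: 10.55
tool_pos: [0.5865, -0.0389, 0.0213]
tool_rot: [2.578, 1.793, -0.004]
contact_force: [-3.7, -10.2, 3.8]
opening: 0.0002
grip_force: 1.3
```

Request:
{"op": "play_rows", "data": {"series": [[0,[0.02,0,0],[0,0,0]]]}}

```text
t: 10.68
tool_pos: [0.5865, -0.039, 0.0213]
tool_rot: [2.577, 1.793, -0.007]
contact_force: [-6.1, -13.6, 3.9]
opening: 0.0001
grip_force: 1.3
```

Request:
{"op": "play_rows", "data": {"series": [[0,[0.02,0,0],[0,0,0]]]}}

```text
t: 10.8
tool_pos: [0.5866, -0.0389, 0.0214]
tool_rot: [2.577, 1.792, -0.01]
contact_force: [-7.1, -17.5, 5.8]
opening: -0.0004
grip_force: 1.2
```

The force rises while the tool stands still, so the train is home. I'll back off.

Request:
{"op": "play_rows", "data": {"series": [[0,[-0.04,0,0],[0,0,0]],[0,[-0.06,0,0],[0,0,0]],[0,[-0.2,0,0],[0,0,0]],[0,[-0.5,0,0],[0,0,0]],[0,[-0.7,0,0],[0,0,0]],[0,[0,0,-0.5],[0,0,0]],[0,[0,0,-0.9],[0,0,0]],[0,[0,0,-0.9],[0,0,0]]]}}

```text
t: 11.8
tool_pos: [0.561, -0.1059, 0.1369]
tool_rot: [-2.578, -1.792, -0.0]
contact_force: [0.8, -0.2, 0.8]
opening: 0.0001
grip_force: 0.0
```

Request:
{"op": "play_rows", "data": {"series": [[0,[-0.9,0,-0.5],[0,0,0]],[0,[-0.9,0,0],[0,0,0]],[0,[-0.9,0,0],[0,0,0]],[0,[-0.5,0,0],[0,0,0]],[0,[0,0,0],[0,0,0]],[0,[0,0,0],[0,0,0]]]}}

```text
t: 12.55
tool_pos: [0.5059, -0.2555, 0.161]
tool_rot: [-2.579, -1.793, -0.001]
contact_force: [-1.0, -0.7, 0.6]
opening: 0.0001
grip_force: 0.0
```

```bash
python3 s.py
python3 - <<'E'
from station import imaging
import cv2,numpy as np
a=imaging.get_image('side')['color'][140:220,200:300];b=imaging.get_image('top')['color'][145:217,235:325]
f=lambda i:cv2.resize(i,(400,320),interpolation=cv2.INTER_CUBIC)
cv2.imwrite('pics/end.png',np.hstack([f(a),f(b)]))
E
```

```text
t 12.55 rail [-0.0004 -0.2217  0.161 ] yaw 69.62 z [ 0.     0.001 -1.   ] F [-1.  -0.7  0.6] op 8.134640801646423e-05
```

View pics/end.png

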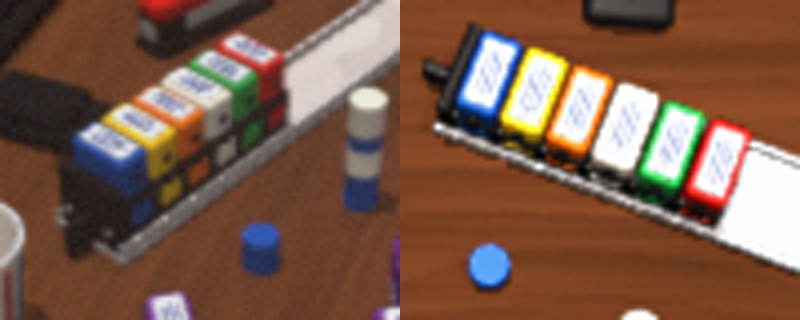

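Both views show the six stamps upright and closed up, with blue against the stop plate (left side view about (75,190), top view about (465,70)). The arm is clear.

```bash
python3 -c "
from station import ctrl
print(ctrl.finish_job())"
```

```text
the job is handed in; nothing more can be done
None
```

I handed the job in at about 12.6 s of robot time: the last pictures show all six stamps upright, closed up and against the end stop, with the arm clear of everything, but no verdict was returned.

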